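Set the sanitising lamp and turn the ball's dish to it

TASK

Turn the lamp's dial on the blue box until its white pointer stands at the red mark, then lift the white dish by its handle from its pad and, with the dish clear in the air, turn it a quarter turn until its yellow tab points squarely at the lamp. Keep the dish level and the loose red ball on the dish's blue middle all the time, and leave everything else where it stands. Finish while still holding the dish, level and at rest in the air above its pad, with the ball at the height of the lamp's violet window: do not put it down or let go.

Things in the scene. Friction and masses are not known exactly. Their poses are not given: they have to be found in the camera images.
- dial (a joint): the lamp's dial on the blue control box, a continuous knob with an upright axis and no stops; rad, grows as it turns clockwise seen from above; about 0.03 N m of friction, and it stays where it is left
- dial_grip (a point): centre of the dial's black bar grip, on the turning axis, 10 mm below the bar's top and 31 mm above the top of the control box. The bar is 46 mm long along this point's y, 12 mm thick along its x and stands 33 mm tall on a round black skirt 56 mm across, whose top is 9 mm above the box; nothing else stands on the box. The white pointer line lies at the +y end of the bar. The axes turn with the dial
- dial_tip (a point): where the dial's white pointer points, 35 mm from the dial's axis, 1 mm above the box top; turns with the dial
- mark (a point): the red mark on the white scale disc round the dial, its point 35 mm from the dial's axis: the dial is set when dial_tip lies at this point. From the start the pointer gets there by turning clockwise (seen from above), by 0.5 to 1.45 rad
- control: the blue control box, fixed to the table, 130 x 120 mm, 60 mm high; origin under its centre on the table
- station: the sanitising station, fixed to the table: a grey base plate 200 mm (x) by 380 mm (y), 8 mm thick, a round black rubber pad 130 mm across whose top is 14 mm above the table, and a white lamp housing 160 mm wide, 70 mm deep, its top 248 mm above the table. Origin on the table under the pad's centre; the lamp stands to +y (its front 190 mm from the origin) and shines along -y
- lamp_window (a point): centre of the lamp's violet window, 120 x 120 mm, from 80 to 200 mm above the table
- dish: the loose white dish, a round shallow cone 172 mm across and 24 mm high at the rim, about 0.28 kg, standing on the pad; origin under its centre, z up; its yellow tab points to +x. At the start the tab points about a quarter turn (1.2 to 1.9 rad) clockwise, seen from above, of the direction to the lamp. The floor rises 7 degrees from the centre to 55 mm out, then more steeply; a blue disc 60 mm across marks the middle. A rigid grey handle bridges it along its y
- dish_grip (a point): centre of the dish handle's straight level bar, right above the dish's centre, 110 mm above its underside. The bar is 12 mm thick along this point's x, 20 mm high and 166 mm long along its y; there are 94 mm between the bar's underside and the middle of the dish floor, 58 mm above the ball's top. Axes are the dish's
- dish_mid (a point): centre of the dish's floor, 6 mm above the dish's underside; axes are the dish's
- dish_tab (a point): middle of the dish's yellow tab (30 x 36 x 6 mm), 95 mm out from the dish's centre along its +x, 20 mm above the underside
- ball: the loose red ball's body; use point ball_center for its position
- ball_center (a point): centre of the loose red ball, 36 mm across, about 0.035 kg, free to roll, resting in the middle of the dish, its centre 24 mm above the dish's underside
- tape: loose roll of brown packing tape lying flat, 96 mm across, 48 mm high; origin under its centre. A bystander, to be left alone
- sprayer: loose teal pressure sprayer bottle, about 104 mm across, 230 mm tall; origin under its centre. A bystander, to be left alone
- sanitiser: loose pink pump bottle of hand sanitiser, 60 mm across, 153 mm tall; origin under its centre. A bystander, to be left alone
- carton_a: loose brown carton, 120 x 160 mm, 90 mm high; origin under its centre. A bystander, to be left alone
- carton_b: loose smaller brown carton standing on carton_a, 90 x 120 mm, 60 mm high; origin under its centre. A bystander, to be left alone
- parcel: loose white parcel with a green band, 110 x 160 mm, 50 mm high; origin under its centre. A bystander, to be left alone
- marker: loose black marker pen with a blue cap lying along its own x, 126 mm long, 16 mm thick; origin under its centre. A bystander, to be left alone
Mind the look-alikes: they are no part of the job. Several things have the shape of the control; the one meant has the colours described above. What is shaped like the dish but pink is not meant.

How it is judged:
By the outcome, as a careful person would: the job done as asked, in the order asked, and still so for the second after the job is handed in, while the arm keeps its last pose, push and grip.
It also fails if it takes over 53 s, if anything falls off the work surface, if the arm or the gripper's body presses on something with over 40 N, if the wrist force passes 120 N, or if a joint passes its speed limit or range.

ROBOT

A 6-joint arm with a two-finger parallel gripper is mounted at the origin on the work surface. World frame = base frame: x ahead of the robot, y to its left, z up, the work surface at z = 0. Lengths are in m, angles in rad, forces in N, time in s.
With the tool pointing down it reaches from about 0.275 to 0.825 m from the base axis. Payload 4.9 kg.
Tool frame: the origin (TCP) lies between the finger pads; the fingertips stand 17 mm ahead of it and the grasp point (between the pads) lies 2 mm behind it; z points along the fingers, y is the direction in which the jaws open and shut (so a half turn about z gives the same grasp; the last joint's range is limited). The gripper opens to 85 mm and grips with 20 to 120 N. Pads are 22 mm wide; open, the fingers measure 114 mm over their backs; the gripper's body (76 mm by 85 mm) begins 54 mm behind the grasp point. The pads swing forward as they close: fully open they stand 13 mm farther back than shut.
Start: joints at [-1.404, 0.326, -0.193, 1.052, 0, 1.437], TCP at [0.163, -0.525, 0.214] pointing down, gripper open.
Joint ranges: [-2.65, 2.65], [-0.97, 1.79], [-1.3, 1.35], [-1.93, 2.1], [-1.47, 1.37], [-3.14, 3.14]. Speed limits (rad/s): [2.57, 2.57, 3.14, 3.14, 3.14, 3.14].

INTERFACE

Orientations are given as a 3x3 rotation matrix whose columns are the frame's x, y, z axes.
In Python, from station import r, grab_frame, job gives the robot as it stands. The module is installed in compiled form; this text tells all that it offers.
- The arm moves only by the tool carry_out, never from a script. Its argument "plan" is text: rows parted by semicolons, each of 7 numbers parted by spaces: the opening, from 0 (shut) to 1 (fully open), then the shift along the world's x, y, z in units of 400 mm (1.0 is 400 mm), then the turn, a rotation vector about the world's x, y, z in units of 90 degrees (1.0 is 90 degrees). A call has 1 to 20 rows; each row is the pose to reach, as a shift and turn from the pose commanded when the call began; what a row does not reach only later rows make up. A row lasts 1/10 s, in which the tool goes at most 50 mm and 8.59 degrees, less where a joint would pass 70% of its speed; a pose out of reach is approached as far as the arm can. A call with a number of a shift or a turn outside -1 to 1 is refused whole. A call with a gripper value outside its range is refused whole. The fingers move at their own pace and stop on an object; the grip force is fixed at half the most. Time passes only in rows, so rows that repeat a pose let the fingers close. It gives the time, the measured TCP pose, the force and the opening at its end, in the units of the state.
- r.get_state(): the state, without advancing time (a new reading comes with each control period).
- grab_frame(name): name is "side" or "top" or "wrist"; returns a dict with "pixels" (480x640x3 uint8, red, green, blue), "range_z" (480x640 float32, m along the optical axis (not along the pixel's ray), 0 where there is no reading), "fx", "fy", "cx", "cy" (pixels), "cam_to_world" (4x4, takes a point from camera to world coordinates). Camera axes: x right, y down, z forward; pixel columns grow to the right and rows downward; lengths in m; the calibration is good to about 2 mm. A picture is of the moment at which its call begins.
- job.sign_off(): hands the job in, once; it reports no verdict.
The state is a dict: "time": time; "q": joint angles; "qvel": joint speeds; "effort": joint torques, N m; "tool_pos": TCP position; "orientation": TCP orientation; "force": force on the tool from outside, world axes, zero at the start; "torque": the same for the moment, N m; "finger_gap": finger opening in m.
Only numpy, scipy, OpenCV 4.12 (cv2) and the standard library are available. Lean on these libraries where they do the work, as an engineer would, in place of code of your own. Each camera call takes 0.05 s, during which the arm holds its last target. There are 200 camera calls.

## Working session

There is one attempt and no reset: what is moved stays moved. The work goes in short steps, Python scripts to look and compute and a tool call to move; the robot and the scene stay as the last step left them, time stands still between calls to the robot, and variables do not carry over. Pictures are saved under pics/ and viewed, about 8 in all and at most 12, crops included, and the job is handed in when it is done.

Besides the shell and the picture viewer there is one more tool, called after ">>>" in YAML: its name, and indented under it one key for each argument. carry_out: Moves the arm, as the interface text tells. Shifts and turns lie within -1 to 1; 1 stands for 400 mm of shift or 90 degrees of turn. Its arguments: {"type":"object","properties":{"plan":{"type":"string"}},"required":["plan"]}

```bash
mkdir -p pics; cat > h.py <<'E'
import numpy as np, cv2
from station import r, grab_frame, job
def grab(n):
    f=grab_frame(n); np.savez('%s.npz'%n,**f); return f
def save(f,name,box=None,s=1):
    p=f['pixels'][:,:,::-1]
    if box: p=p[box[1]:box[3],box[0]:box[2]]
    cv2.imwrite('pics/'+name,cv2.resize(p,None,fx=s,fy=s,interpolation=cv2.INTER_CUBIC))
def world(f):
    z=f['range_z']; v,u=np.mgrid[:480,:640]
    P=np.stack([(u-f['cx'])/f['fx']*z,(v-f['cy'])/f['fy']*z,z,np.ones_like(z)],-1)
    return (P@np.array(f['cam_to_world']).T)[...,:3]
E
python3 - <<'E'
from h import *
f=grab('top'); save(f,'top.png'); g=grab('side'); save(g,'side.png')
print(np.round(f['cam_to_world'],3),np.round(g['cam_to_world'],3))
print(r.get_state())
E
```

```text
[[ 0.002 -0.989  0.146  0.36 ]
 [-1.    -0.003 -0.01  -0.028]
 [ 0.011 -0.146 -0.989  1.224]
 [ 0.     0.     0.     1.   ]] [[-0.898  0.31  -0.312  1.023]
 [ 0.44   0.619 -0.651  0.99 ]
 [-0.009 -0.722 -0.692  1.212]
 [ 0.     0.     0.     1.   ]]
{'time': 0.1, 'q': array([-1.40418631e+00,  3.26849834e-01, -1.93481982e-01,  1.05201564e+00,
        5.00662836e-06,  1.43660392e+00]), 'qvel': array([-0.00020691, -0.00199609,  0.00132246,  0.00037385, -0.00071204,
       -0.00013272]), 'effort': array([ 6.15393983e-04, -4.44236720e+01,  2.63039571e+01,  7.86902237e-03,
       -5.98076622e-05,  3.40174523e-06]), 'tool_pos': array([ 0.16288183, -0.52475034,  0.21299174]), 'orientation': array([[ 9.55099078e-01,  2.96286496e-01, -2.52302150e-04],
       [ 2.96286528e-01, -9.55097875e-01,  1.53047908e-03],
       [ 2.12487038e-04, -1.53651289e-03, -9.99998797e-01]]), 'force': array([-0.50778278,  0.2964147 , -0.3565517 ]), 'torque': array([ 0.02573036, -0.02707281,  0.02560233]), 'finger_gap': 0.08548491277935297}
```

View pics/top.png

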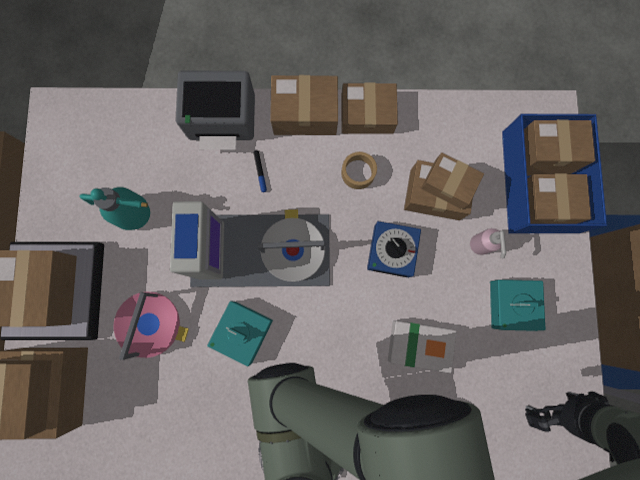

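View pics/side.png

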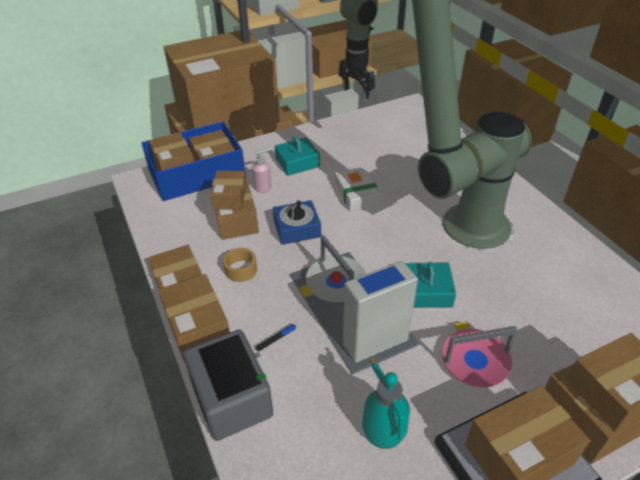

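Top view: the look-alikes for the control are the blue box with the white scale (395,249) and teal boxes at (240,333) and (518,304). The blue one fits the description. The dishes are white with a red ball (293,250) and pink (147,325); the white one on the pad is meant. The lamp is at (197,240).

```bash
python3 - <<'E'
from h import *
f=dict(np.load('top.npz')); 
a=f['pixels'][210:290,355:435,::-1]; b=f['pixels'][195:295,230:340,::-1]
a=cv2.resize(a,(440,440),interpolation=cv2.INTER_CUBIC); b=cv2.resize(b,(352,320),interpolation=cv2.INTER_CUBIC)
c=np.zeros((440,800,3),np.uint8); c[:,:440]=a; c[:320,448:]=b; cv2.imwrite('pics/crop.png',c)
W=world(f); np.set_printoptions(precision=4,suppress=True)
z=W[...,2]
# box top
v,u=np.mgrid[:480,:640]
m=(abs(u-395)<40)&(abs(v-249)<40)&(abs(z-.06)<.008); 
pts=W[m][:,:2].astype(np.float32); print('box',cv2.minAreaRect(pts),np.median(z[m]))
m=(abs(u-395)<40)&(abs(v-249)<40)&(z>.08); print('bar',cv2.minAreaRect(W[m][:,:2].astype(np.float32)),W[m].mean(0),m.sum())
m=(abs(u-197)<60)&(abs(v-240)<60)&(abs(z-.248)<.01); print('lamp top',cv2.minAreaRect(W[m][:,:2].astype(np.float32)),np.median(z[m]))
m=(abs(u-260)<80)&(abs(v-250)<60)&(abs(z-.008)<.004); print('base',cv2.minAreaRect(W[m][:,:2].astype(np.float32)))
m=(abs(u-293)<40)&(abs(v-245)<40)&(abs(z-.124)<.015); print('handle',cv2.minAreaRect(W[m][:,:2].astype(np.float32)),W[m].mean(0),m.sum())
p=f['pixels'].astype(int); R,G,B=p[...,0],p[...,1],p[...,2]
m=(abs(u-293)<40)&(v<225)&(v>200)&(R>B+60)&(G>B+40); print('tab',W[m].mean(0),m.sum())
m=(abs(u-293)<25)&(abs(v-250)<25)&(R>G+60)&(R>B+60); print('ball',W[m].mean(0),m.sum(), u[m].mean(),v[m].mean())
E
```

```text
box ((0.5459137558937073, -0.25973227620124817), (0.14658527076244354, 0.1860673576593399), 79.11344146728516) 0.060289560987675905
bar ((0.4343734681606293, -0.14511477947235107), (0.04606558382511139, 0.27317312359809875), 42.08740997314453) [ 0.4951 -0.2075  0.2726] 135
lamp top ((0.5205188989639282, 0.2551431655883789), (0.15824973583221436, 0.07149187475442886), 0.6017868518829346) 0.24823272953185133
base ((0.5233308672904968, 0.1218683198094368), (0.3283316493034363, 0.43810179829597473), 0.26650258898735046)
handle ((0.5201777219772339, 0.031408652663230896), (0.012762641534209251, 0.1639394313097), 2.6122846603393555) [0.5192 0.0312 0.1319] 382
tab [0.6172 0.0282 0.0361] 9
ball [nan nan nan] 0 nan nan<stdin>:18: RuntimeWarning: Mean of empty slice.
  ret = um.true_divide(
  ret = ret.dtype.type(ret / rcount)
```

View pics/crop.png

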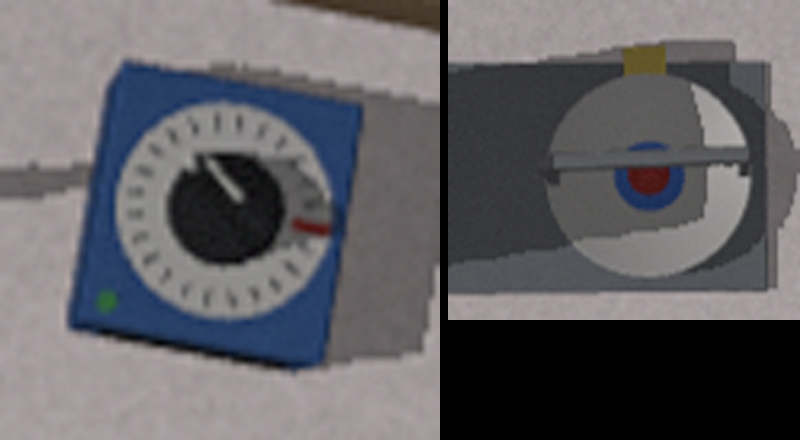

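```bash
cat >> h.py <<'E'
def at(f,u,v,z):
    T=np.array(f['cam_to_world']); d=T[:3,:3]@[(u-f['cx'])/f['fx'],(v-f['cy'])/f['fy'],1]
    o=T[:3,3]; return o+d*(z-o[2])/d[2]
E
python3 - <<'E'
from h import *
f=dict(np.load('top.npz')); np.set_printoptions(precision=4,suppress=True)
c=lambda x,y:(355+x/5.5-.4,210+y/5.5-.4)
print('disc',at(f,*c(225,211),.061),'mark',at(f,*c(293,224),.061),at(f,*c(330,231),.061))
print('ptr',at(f,*c(240,200),.101),at(f,*c(205,158),.101),at(f,*c(205,158),.069))
for p in [(125,62),(362,103),(322,368),(70,325)]: print(at(f,*c(*p),.06))
d=lambda x,y:(230+(x-448)/3.2-.4,195+y/3.2-.4)
print('tab',at(f,*d(645,60),.037),'ball',at(f,*d(649,178),.04))
E
```

```text
disc [ 0.5193 -0.2429  0.061 ] mark [ 0.5131 -0.2754  0.061 ] [ 0.5098 -0.2931  0.061 ]
ptr [ 0.519  -0.2426  0.101 ] [ 0.5387 -0.2268  0.101 ] [ 0.5438 -0.2325  0.069 ]
[ 0.5921 -0.1963  0.06  ]
[ 0.5724 -0.3107  0.06  ]
[ 0.4443 -0.2875  0.06  ]
[ 0.4644 -0.1678  0.06  ]
tab [0.6166 0.0343 0.037 ] ball [0.5152 0.0297 0.04  ]
```

>>> carry_out:
  plan: "1 0 0 0.22 0 0 0;1 0 0 0.22 0 0 0;1 0.1 0.1 0.22 0 0 0;1 0.2 0.2 0.22 0 0 0;1 0.3 0.3 0.22 0 0 0;1 0.4 0.4 0.22 0 0 0;1 0.5 0.5 0.22 0 0 0;1 0.6 0.6 0.22 0 0 0;1 0.7 0.7 0.22 0 0 0;1 0.75 0.79 0.22 0 0 0;1 0.75 0.79 0.22 0 0 0;1 0.75 0.79 0.22 0 0 0;1 0.75 0.79 0.22 0 0 0;1 0.75 0.79 0.22 0 0 0"

```text
time: 1.5
tool_pos: [0.4624, -0.2099, 0.3014]
orientation: [[0.955, 0.295, -0.001], [0.295, -0.955, -0.0], [-0.001, -0.0, -1.0]]
force: [0.5, -0.6, -0.2]
finger_gap: 0.085
```

```bash
python3 - <<'E'
from h import *
f=grab('wrist'); save(f,'w1.png',s=1.25); print(np.round(f['cam_to_world'],3), f['fx'])
E
```

```text
[[ 0.296 -0.921 -0.253  0.525]
 [-0.955 -0.286 -0.077 -0.19 ]
 [-0.001  0.265 -0.964  0.462]
 [ 0.     0.     0.     1.   ]] 426.0761435200178
```

View pics/w1.png

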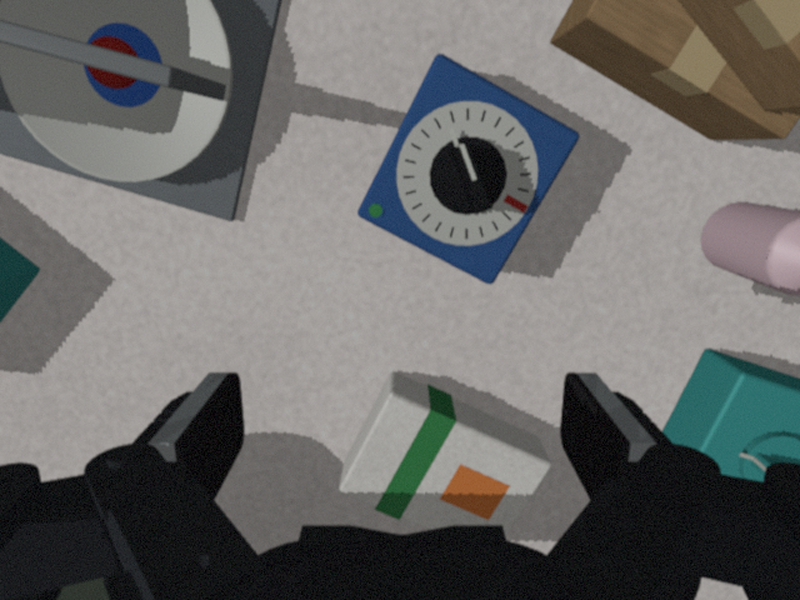

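```bash
python3 - <<'E'
from h import *
f=dict(np.load('wrist.npz')); save(f,'w1c.png',(310,75,440,195),5)
W=world(f); z=W[...,2]; v,u=np.mgrid[:480,:640]; m=(abs(u-374)<45)&(abs(v-139)<45)
for a,b in[(.055,.063),(.065,.075),(.08,.11)]:
    k=m&(z>a)&(z<b); print(a,k.sum(),cv2.minAreaRect(W[k][:,:2].astype(np.float32)) if k.sum()>4 else '',W[k].mean(0))
E
```

```text
0.055 4665 ((0.519089937210083, -0.24315151572227478), (0.07971233129501343, 0.08415783196687698), 17.231767654418945) [ 0.51954648 -0.24151143  0.06141513]
0.065 2130 ((0.5191608667373657, -0.24081914126873016), (0.05492758750915527, 0.05528567358851433), 80.82127380371094) [ 0.5199445  -0.23913381  0.06933292]
0.08 913 ((0.5192930102348328, -0.2407076209783554), (0.04661470651626587, 0.01211577095091343), 39.72422790527344) [ 0.51928062 -0.23977577  0.09976601]
```

View pics/w1c.png

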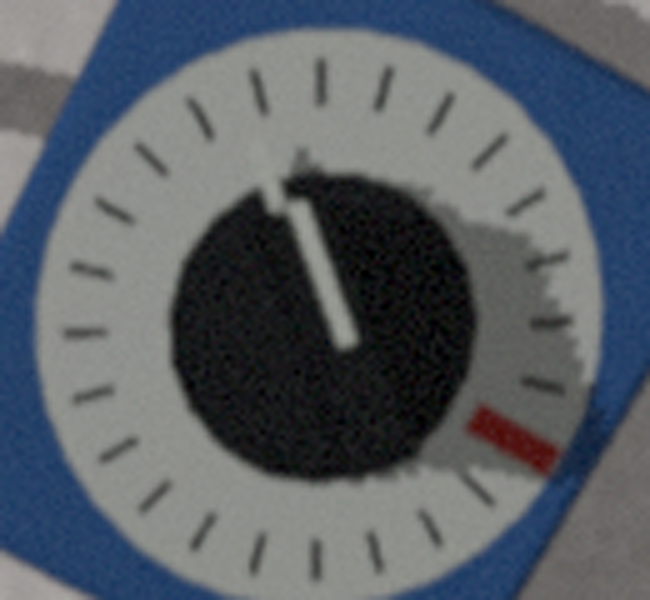

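The bar grip is clear: axis at (0.519,-0.241), pointer at about 39.7° of world yaw, with the red mark in shadow at crop (512,440). The pointer-to-mark angle looks larger than the text says, so I'll compute it exactly while turning the wrist to a yaw that leaves room in joint 6.

```bash
python3 - <<'E'
from h import *
f=dict(np.load('wrist.npz')); np.set_printoptions(precision=4,suppress=True)
c=lambda x,y:(310+x/5-.4,75+y/5-.4)
P=f['pixels'].astype(int);R,G,B=P[...,0],P[...,1],P[...,2]; v,u=np.mgrid[:480,:640]
m=(abs(u-374)<50)&(abs(v-139)<50)&(R>G+50)&(R>B+50)
W=world(f); print('red',W[m].mean(0),m.sum())
C=at(f,*c(320,315),.061); print('C',C)
for n,C in(('disc',C[:2]),('bar',np.array([.5193,-.2407]))):
  for p in[(258,150),(475,415),(512,440)]: a=at(f,*c(*p),.061)[:2]-C; print(n,p,np.hypot(*a),np.degrees(np.arctan2(a[1],a[0])))
a=at(f,*c(300,200),.101)[:2]-at(f,*c(346,350),.101)[:2]; print('line',np.degrees(np.arctan2(a[1],a[0])))
E
```

```text
red [ 0.5102 -0.2821  0.0621] 71
C [ 0.5209 -0.2407  0.061 ]
disc (258, 150) 0.03148386761643383 39.87315421430913
disc (475, 415) 0.03459403215253123 -104.46610495771266
disc (512, 440) 0.0430971398007874 -104.69434399968321
bar (258, 150) 0.032712416122686376 38.08907968828309
bar (475, 415) 0.034236875009146364 -101.89734146685659
bar (512, 440) 0.04272697583254883 -102.63836513240457
line 36.434124264536635
```

>>> carry_out:
  plan: "1 0.142 -0.077 0 0 0 1;1 0.142 -0.077 0 0 0 1;1 0.142 -0.077 0 0 0 1;1 0.142 -0.077 0 0 0 1;1 0.142 -0.077 0 0 0 1;1 0.142 -0.077 0 0 0 1;1 0.142 -0.077 0 0 0 1;1 0.142 -0.077 0 0 0 1;1 0.142 -0.077 0 0 0 1;1 0.142 -0.077 0 0 0 1;1 0.142 -0.077 0 0 0 1"

```text
time: 2.65
tool_pos: [0.5188, -0.2417, 0.3016]
orientation: [[-0.298, 0.955, -0.0], [0.955, 0.298, -0.0], [0.0, -0.0, -1.0]]
force: [0.8, -0.0, -0.2]
finger_gap: 0.0857
```

>>> carry_out:
  plan: "1 0 0 0 0 0 1;1 0 0 0 0 0 1;1 0 0 0 0 0 1;1 0 0 0 0 0 1;1 0 0 0 0 0 1;1 0 0 0 0 0 1;1 0 0 0 0 0 1;1 0 0 0 0 0 1;1 0 0 0 0 0 1;1 0 0 0 0 0 1;1 0 0 0 0 0 1"

```text
time: 3.75
tool_pos: [0.5189, -0.2417, 0.3016]
orientation: [[-0.955, -0.298, -0.0], [-0.298, 0.955, -0.0], [0.0, 0.0, -1.0]]
force: [0.8, 0.5, 1.4]
finger_gap: 0.0855
```

>>> carry_out:
  plan: "1 0 0 -0.1 0 0 0.25;1 0 0 -0.2 0 0 0.25;1 0 0 -0.3 0 0 0.25;1 0 0 -0.35 0 0 0.25;1 0 0 -0.35 0 0 0.25;1 0 0 -0.35 0 0 0.25"

```text
time: 4.35
tool_pos: [0.5194, -0.2413, 0.1622]
orientation: [[-0.77, -0.638, -0.0], [-0.638, 0.77, -0.0], [0.0, -0.0, -1.0]]
force: [0.4, -0.2, 0.9]
finger_gap: 0.0852
```

>>> carry_out:
  plan: "1 0 0 -0.06 0 0 0;1 0 0 -0.12 0 0 0;1 0 0 -0.175 0 0 0;1 0 0 -0.175 0 0 0;0 0 0 -0.175 0 0 0;0 0 0 -0.175 0 0 0;0 0 0 -0.175 0 0 0;0 0 0 -0.175 0 0 0;0 0 0 -0.175 0 0 0;0 0 0 -0.175 0 0 0;0 0 0 -0.175 0 0 0;0 0 0 -0.175 0 0 0"

```text
time: 5.55
tool_pos: [0.5197, -0.2401, 0.0916]
orientation: [[-0.769, -0.639, -0.0], [-0.639, 0.769, 0.0], [0.0, 0.0, -1.0]]
force: [0.3, -0.9, 0.1]
finger_gap: -0.0004
```

Gap reads shut on nothing, so I'll look.

```bash
python3 - <<'E'
from h import *
f=grab('wrist'); g=grab('side'); t=grab('top')
W=world(f);print(r.get_state()['finger_gap'])
a=f['pixels'][...,::-1]; a=cv2.resize(a,(533,400))
b=cv2.resize(g['pixels'][170:260,250:350,::-1],(264,238),interpolation=cv2.INTER_CUBIC)
c=cv2.resize(t['pixels'][210:290,355:435,::-1],(264,264),interpolation=cv2.INTER_CUBIC)
o=np.zeros((510,800,3),np.uint8);o[:400,:533]=a;o[:238,536:]=b;o[242:506,536:]=c
cv2.imwrite('pics/g1.png',o)
E
```

```text
-9.629275130174259e-05
```

View pics/g1.png

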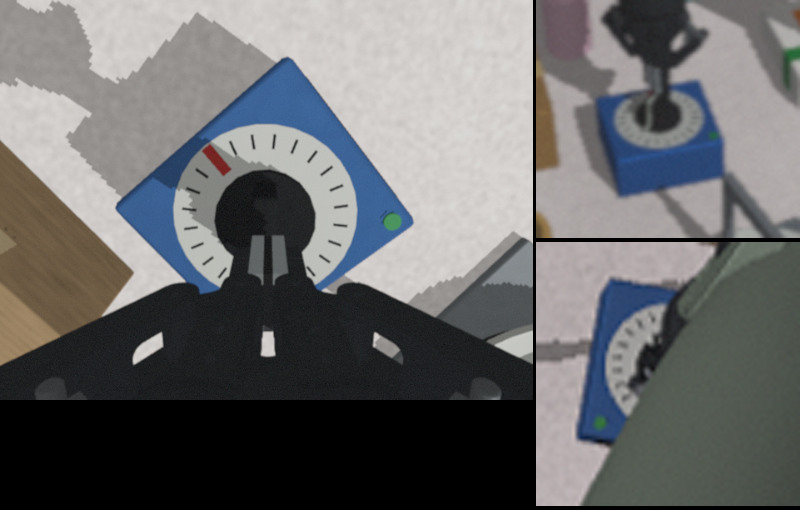

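The picture shows the bar held between the pads at (267,290), with a visible gap. The gap reading seems unreliable, so I'll turn the dial and watch.

>>> carry_out:
  plan: "0 0 0 0 0 0 -0.08;0 0 0 0 0 0 -0.17;0 0 0 0 0 0 -0.26;0 0 0 0 0 0 -0.35;0 0 0 0 0 0 -0.44;0 0 0 0 0 0 -0.53;0 0 0 0 0 0 -0.62;0 0 0 0 0 0 -0.71;0 0 0 0 0 0 -0.8;0 0 0 0 0 0 -0.8;0 0 0 0 0 0 -0.8"

```text
time: 6.8
tool_pos: [0.5197, -0.2401, 0.0916]
orientation: [[-0.847, 0.531, -0.0], [0.531, 0.847, 0.0], [0.0, 0.0, -1.0]]
force: [0.0, -0.7, -0.1]
finger_gap: -0.0001
```

>>> carry_out:
  plan: "0 0 0 0 0 0 -0.08;0 0 0 0 0 0 -0.17;0 0 0 0 0 0 -0.26;0 0 0 0 0 0 -0.35;0 0 0 0 0 0 -0.44;0 0 0 0 0 0 -0.53;0 0 0 0 0 0 -0.62;0 0 0 0 0 0 -0.7;0 0 0 0 0 0 -0.76;0 0 0 0 0 0 -0.76;0 0 0 0 0 0 -0.76"

```text
time: 7.9
tool_pos: [0.5198, -0.2401, 0.0917]
orientation: [[0.182, 0.983, -0.0], [0.983, -0.182, 0.0], [0.0, -0.0, -1.0]]
force: [0.5, -0.3, -1.0]
finger_gap: -0.0002
```

```bash
python3 - <<'E'
from h import *
f=grab('wrist'); save(f,'w2.png',s=1.25); s=r.get_state(); print(s['q'],s['finger_gap'])
E
```

```text
[-5.61675225e-01  4.74504060e-01 -3.01733492e-01  7.94565582e-01
  7.31362046e-06  1.19266203e+00] -0.0004884534467619481
```

View pics/w2.png

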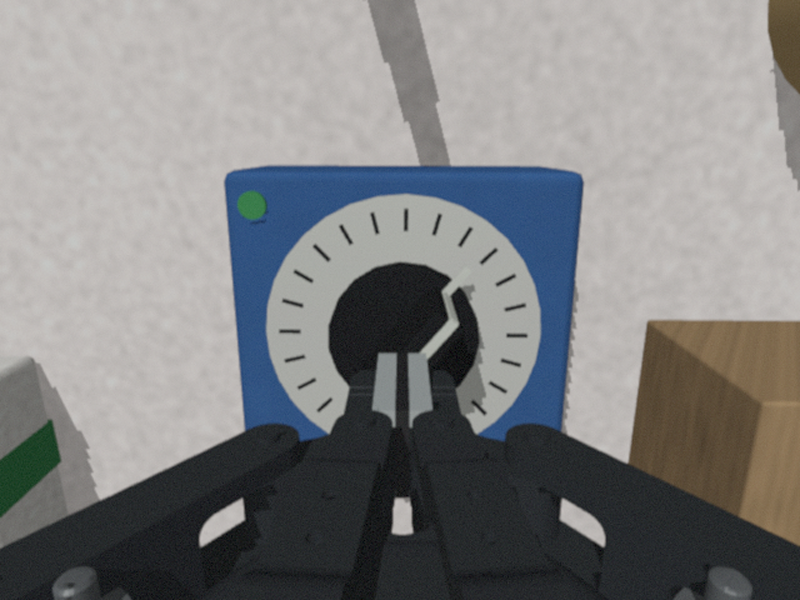

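The dial did not turn: the pointer still shows at (425,355)-(465,275), world yaw about 37°. So the fingers shut without catching the bar. Checking where the fingertips really are.

```bash
python3 - <<'E'
from h import *
np.set_printoptions(precision=4,suppress=True)
f=dict(np.load('wrist.npz')); T=f['cam_to_world']; print(T)
def pr(p): 
    c=T[:3,:3].T@(np.array(p)-T[:3,3]); return 1.25*np.array([f['fx']*c[0]/c[2]+f['cx'],f['fy']*c[1]/c[2]+f['cy']])
for z in(.061,.0747,.0917,.101,.12): print(z,pr([.5198,-.2401,z]))
W=world(f)
for x,y in[(388,358),(418,358),(385,400),(422,400),(365,375),(430,350),(452,322),(410,300),(400,215),(350,390),(445,390)]: print((x,y),W[int(y/1.25),int(x/1.25)])
E
```

```text
[[ 0.9835 -0.1743 -0.0484  0.5308]
 [-0.1809 -0.949  -0.2581 -0.1741]
 [-0.001   0.2626 -0.9649  0.2523]
 [ 0.      0.      0.      1.    ]]
0.061 [405.0703 328.8534]
0.0747 [405.265  341.6347]
0.0917 [405.5482 360.2178]
0.101 [405.7272 371.9613]
0.12 [406.1616 400.4648]
(388, 358) [ 0.5168 -0.2283  0.1164]
(418, 358) [ 0.5249 -0.2291  0.1179]
(385, 400) [ 0.517  -0.2277  0.143 ]
(422, 400) [ 0.525  -0.2298  0.1418]
(365, 375) [ 0.5105 -0.23    0.1216]
(430, 350) [ 0.5283 -0.2345  0.1006]
(452, 322) [ 0.5361 -0.2263  0.1015]
(410, 300) [ 0.524  -0.2265  0.0703]
(400, 215) [ 0.5257 -0.1974  0.0609]
(350, 390) [ 0.5071 -0.2302  0.129 ]
(445, 390) [ 0.5307 -0.2344  0.1292]
```

Depth shows the shut fingertips end at z≈0.115, not 0.075, so they hang about 40 mm higher than the stated tool geometry gives and closed above the bar. I'll open, turn back, then descend 20 mm and recheck before going on.

>>> carry_out:
  plan: "1 0 0 0.02 0 0 0.08;1 0 0 0.02 0 0 0.17;1 0 0 0.02 0 0 0.26;1 0 0 0.02 0 0 0.35;1 0 0 0.02 0 0 0.44;1 0 0 0.02 0 0 0.53;1 0 0 0.02 0 0 0.62;1 0 0 0.02 0 0 0.71;1 0 0 0.02 0 0 0.8;1 0 0 0.02 0 0 0.8"

```text
time: 8.95
tool_pos: [0.5197, -0.2401, 0.0997]
orientation: [[-0.878, 0.479, -0.0], [0.479, 0.878, 0.0], [0.0, 0.0, -1.0]]
force: [-0.9, -0.3, 0.4]
finger_gap: 0.0855
```

>>> carry_out:
  plan: "1 0 0 0 0 0 0.09;1 0 0 0 0 0 0.18;1 0 0 0 0 0 0.27;1 0 0 0 0 0 0.36;1 0 0 0 0 0 0.45;1 0 0 0 0 0 0.54;1 0 0 0 0 0 0.63;1 0 0 -0.02 0 0 0.71;1 0 0 -0.04 0 0 0.75;1 0 0 -0.05 0 0 0.75;1 0 0 -0.05 0 0 0.75"

```text
time: 10.05
tool_pos: [0.5193, -0.2398, 0.0791]
orientation: [[-0.78, -0.625, -0.001], [-0.625, 0.78, 0.001], [0.0, 0.001, -1.0]]
force: [0.4, 0.5, 0.1]
finger_gap: 0.085
```

```bash
python3 - <<'E'
from h import *
np.set_printoptions(precision=4,suppress=True)
f=grab('wrist'); W=world(f); s=r.get_state(); print(s['tool_pos'],s['force'],s['finger_gap'])
t=s['tool_pos'];O=s['orientation']; L=(W-t)@O  # tool coords
z=f['range_z']; m=(z>.02)&(np.abs(L[...,1])<.06)&(abs(L[...,0])<.03)
for lo,hi in[(-.06,-.035),(-.03,0.03),(.035,.06)]:
    k=m&(L[...,1]>lo)&(L[...,1]<hi)&(W[...,2]>.075); print(lo,k.sum(),'tool z max',np.percentile(L[k],[0,50,98,100],axis=0) if k.sum() else '')
k=(abs(W[...,0]-.5193)<.03)&(abs(W[...,1]+.2407)<.03)&(W[...,2]>.093)&(W[...,2]<.106)
print(cv2.minAreaRect(W[k][:,:2].astype(np.float32)),k.sum())
save(f,'w3.png')
E
```

```text
[ 0.5196 -0.24    0.0795] [-0.4644 -0.203  -0.1486] 0.08598915779424476
-0.06 14149 tool z max [[-0.0116 -0.06   -0.1012]
 [ 0.0078 -0.0461 -0.0804]
 [ 0.0175 -0.0362 -0.0353]
 [ 0.0187 -0.035  -0.0298]]
-0.03 27062 tool z max [[-0.0221 -0.03   -0.1148]
 [ 0.0129 -0.0006 -0.1007]
 [ 0.0241  0.0289 -0.0191]
 [ 0.0253  0.03    0.0045]]
0.035 13255 tool z max [[-0.0119  0.035  -0.1052]
 [ 0.0096  0.0463 -0.08  ]
 [ 0.0179  0.0594 -0.0352]
 [ 0.0189  0.06   -0.0299]]
((0.5186437368392944, -0.24127528071403503), (0.04736648499965668, 0.012046274729073048), 39.60788345336914) 4140
```

View pics/w3.png

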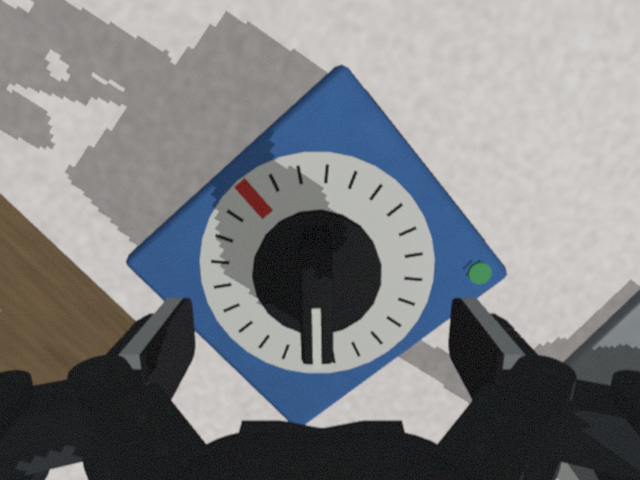

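View: open fingertips flank the bar (bar at (317,335), tips at (180,300)/(462,300)) but lie 30 mm behind the reported TCP, confirming a 40 mm offset. Descend 27 mm more and grip.

>>> carry_out:
  plan: "1 -0.001 -0.002 -0.03 0 0 0;1 -0.001 -0.002 -0.06 0 0 0;1 -0.001 -0.002 -0.068 0 0 0;0 -0.001 -0.002 -0.068 0 0 0;0 -0.001 -0.002 -0.068 0 0 0;0 -0.001 -0.002 -0.068 0 0 0;0 -0.001 -0.002 -0.068 0 0 0;0 -0.001 -0.002 -0.068 0 0 0;0 -0.001 -0.002 -0.068 0 0 0;0 -0.001 -0.002 -0.068 0 0 0"

```text
time: 11.1
tool_pos: [0.5201, -0.2417, 0.0531]
orientation: [[-0.779, -0.627, 0.001], [-0.627, 0.779, -0.001], [-0.0, -0.002, -1.0]]
force: [1.9, -2.4, 1.6]
finger_gap: 0.0111
```

```bash
python3 - <<'E'
from h import *
f=dict(np.load('wrist.npz')); P=f['pixels'].astype(int);R,G,B=P[...,0],P[...,1],P[...,2]; v,u=np.mgrid[:480,:640]
W=world(f)
m=(abs(u-253)<40)&(abs(v-198)<40)&(R>G+50)&(R>B+50)&(R>90)
r_=at(f,u[m].mean(),v[m].mean(),.061)[:2]
w=(P.min(2)>110)&(abs(u-317)<125)&(abs(v-262)<118)&(abs(W[...,2]-.061)<.004)&(np.hypot(W[...,0]-.52,W[...,1]+.241)<.06)
q=W[w][:,:2].astype(np.float32);h=cv2.convexHull(q);c,rad=cv2.minEnclosingCircle(h)
print(m.sum(),r_,c,rad)
for C in(c,(.5186,-.2413),(.5196,-.2410)):
    a=r_-np.array(C);print(np.hypot(*a),np.degrees(np.arctan2(a[1],a[0])))
E
```

```text
535 [ 0.51046214 -0.28246622] (0.5199277997016907, -0.23705266416072845) 0.05634693801403046
0.046389538379073 -101.7737302383704
0.04196286438165651 -101.18222202740654
0.04246112845924349 -102.42756795845551
```

>>> carry_out:
  plan: "0 0 0 0 0 0 -0.08;0 0 0 0 0 0 -0.17;0 0 0 0 0 0 -0.26;0 0 0 0 0 0 -0.35;0 0 0 0 0 0 -0.44;0 0 0 0 0 0 -0.53;0 0 0 0 0 0 -0.62;0 0 0 0 0 0 -0.71;0 0 0 0 0 0 -0.8;0 0 0 0 0 0 -0.8;0 0 0 0 0 0 -0.8"

```text
time: 12.2
tool_pos: [0.5202, -0.242, 0.0531]
orientation: [[-0.838, 0.545, 0.002], [0.545, 0.838, -0.002], [-0.002, -0.001, -1.0]]
force: [1.5, -4.7, 3.0]
finger_gap: 0.0112
```

>>> carry_out:
  plan: "0 0 0 0 0 0 -0.08;0 0 0 0 0 0 -0.17;0 0 0 0 0 0 -0.26;0 0 0 0 0 0 -0.35;0 0 0 0 0 0 -0.44;0 0 0 0 0 0 -0.53;0 0 0 0 0 0 -0.62;0 0 0 0 0 0 -0.7;0 0 0 0 0 0 -0.765;0 0 0 0 0 0 -0.765;0 0 0 0 0 0 -0.765"

```text
time: 13.3
tool_pos: [0.52, -0.2422, 0.053]
orientation: [[0.206, 0.978, 0.001], [0.978, -0.206, -0.003], [-0.002, 0.002, -1.0]]
force: [0.8, -5.1, 3.3]
finger_gap: 0.0107
```

>>> carry_out:
  plan: "1 0 0 0 0 0 0;1 0 0 0 0 0 0;1 0 0 0 0 0 0;1 0 0 0 0 0 0;1 0 0 0.1 0 0 0;1 0 0 0.2 0 0 0;1 0 0 0.3 0 0 0;1 0 0 0.3 0 0 0;1 0 0 0.3 0 0 0"

```text
time: 14.2
tool_pos: [0.5199, -0.2411, 0.1734]
orientation: [[0.208, 0.978, 0.002], [0.978, -0.208, -0.001], [-0.001, 0.002, -1.0]]
force: [0.6, 0.3, -0.9]
finger_gap: 0.0857
```

```bash
python3 - <<'E'
from h import *
f=grab('wrist'); s=r.get_state(); t=s['tool_pos'];print(t)
W=world(f)
k=(abs(W[...,0]-.5193)<.03)&(abs(W[...,1]+.2407)<.03)&(W[...,2]>.093)&(W[...,2]<.106)
print(cv2.minAreaRect(W[k][:,:2].astype(np.float32)),k.sum())
T=f['cam_to_world'];c=T[:3,:3].T@(np.array([.519,-.241,.08])-T[:3,3]);u=int(f['fx']*c[0]/c[2]+f['cx']);v=int(f['fy']*c[1]/c[2]+f['cy']);print(u,v)
save(f,'w4.png',(max(u-70,0),max(v-60,0),u+70,v+60),5)
E
```

```text
[ 0.51905061 -0.24056928  0.17207049]
((0.5187966227531433, -0.24110868573188782), (0.04679292440414429, 0.011978712864220142), 77.9581069946289) 1649
321 229
```

View pics/w4.png

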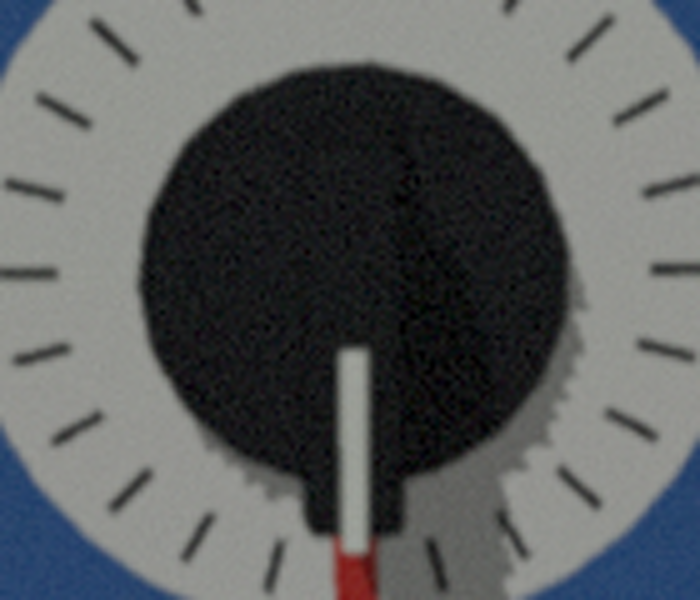

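Pointer lies right on the red mark (crop (355,545)). Dial is done; next I go over the dish and refine the handle.

>>> carry_out:
  plan: "1 0 0 0.08 0 0 0;1 0 0.05 0.16 0 0 0;1 0 0.15 0.2 0 0 0.16;1 0 0.27 0.2 0 0 0.16;1 0 0.39 0.2 0 0 0.16;1 0 0.51 0.2 0 0 0.16;1 0 0.6 0.2 0 0 0.16;1 0 0.66 0.2 0 0 0.16;1 0 0.68 0.2 0 0 0.16;1 0 0.68 0.2 0 0 0.16;1 0 0.68 0.2 0 0 0.16"

```text
time: 15.35
tool_pos: [0.519, 0.0304, 0.2516]
orientation: [[-0.041, 0.999, -0.002], [0.999, 0.041, -0.0], [-0.0, -0.002, -1.0]]
force: [-0.6, 0.2, -0.1]
finger_gap: 0.0855
```

```bash
python3 - <<'E'
from h import *
np.set_printoptions(precision=4,suppress=True)
f=grab('wrist'); s=r.get_state(); print(s['tool_pos'],s['orientation'][:,0],s['q'])
W=world(f);z=W[...,2];P=f['pixels'].astype(int);R,G,B=P[...,0],P[...,1],P[...,2]
n=(abs(W[...,0]-.52)<.12)&(abs(W[...,1]-.031)<.12)
k=n&(z>.127)&(z<.145); print('handle',cv2.minAreaRect(W[k][:,:2].astype(np.float32)),k.sum(),np.median(z[k]))
k=n&(R>G+40)&(R>B+40)&(z>.03)&(z<.07);print('ball',W[k].mean(0),k.sum(),W[k].max(0))
k=n&(R>B+40)&(G>B+30);print('tab',cv2.minAreaRect(W[k][:,:2].astype(np.float32)) if k.sum() else '',k.sum(),W[k].mean(0))
k=(z>.235)&(z<.26)&(W[...,1]>.2);print('lamp',cv2.minAreaRect(W[k][:,:2].astype(np.float32)) if k.sum()>5 else '',k.sum())
save(f,'w5.png')
E
```

```text
[0.5192 0.03   0.2518] [-0.0404  0.9992 -0.0004] [-0.0839  0.2484 -0.2007  1.1228 -0.0005  1.4465]
handle ((0.5181642174720764, 0.03208877146244049), (0.011886898428201675, 0.16556282341480255), 2.7528631687164307) 4327 0.13410608992426393
ball [0.5184 0.0338 0.0496] 452 [0.5346 0.0469 0.0552]
tab ((0.5697212219238281, 0.05403685197234154), (0.04090201109647751, 0.13277409970760345), 68.40657806396484) 1063 [0.6148 0.0373 0.04  ]
lamp  0
```

View pics/w5.png

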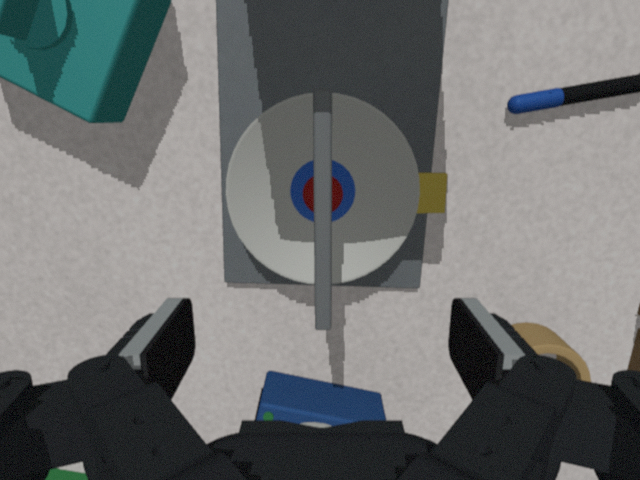

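Handle bar (322,110)-(322,328) is straight below the tool; the tab is at (432,193) and the ball on the blue disc. Descending 170 mm and gripping.

>>> carry_out:
  plan: "1 0 0.003 -0.1 0 0 0.004;1 0 0.003 -0.2 0 0 0.004;1 0 0.003 -0.3 0 0 0.004;1 0 0.003 -0.36 0 0 0.004;1 0 0.003 -0.4 0 0 0.004;1 0 0.003 -0.425 0 0 0.004;1 0 0.003 -0.425 0 0 0.004;0 0 0.003 -0.425 0 0 0.004;0 0 0.003 -0.425 0 0 0.004;0 0 0.003 -0.425 0 0 0.004;0 0 0.003 -0.425 0 0 0.004;0 0 0.003 -0.425 0 0 0.004;0 0 0.003 -0.425 0 0 0.004;0 0 0.003 -0.425 0 0 0.004;0 0 0.003 -0.425 0 0 0.004"

```text
time: 16.9
tool_pos: [0.5195, 0.0323, 0.083]
orientation: [[-0.048, 0.999, 0.0], [0.999, 0.048, -0.0], [-0.0, 0.0, -1.0]]
force: [-2.8, -0.4, 5.1]
finger_gap: 0.0112
```

>>> carry_out:
  plan: "0 0 0 0.002 0 0 0;0 0 0 0.007 0 0 0;0 0 0 0.015 0 0 0;0 0 0 0.027 0 0 0;0 0 0 0.042 0 0 0;0 0 0 0.06 0 0 0;0 0 0 0.08 0 0 0;0 0 0 0.1 0 0 0;0 0 0 0.12 0 0 0;0 0 0 0.14 0 0 0;0 0 0 0.16 0 0 0;0 0 0 0.18 0 0 0;0 0 0 0.2 0 0 0;0 0 0 0.217 0 0 0;0 0 0 0.231 0 0 0;0 0 0 0.242 0 0 0;0 0 0 0.25 0 0 0;0 0 0 0.254 0 0 0;0 0 0 0.255 0 0 0;0 0 0 0.255 0 0 0"

```text
time: 18.9
tool_pos: [0.5192, 0.0323, 0.1843]
orientation: [[-0.048, 0.999, -0.0], [0.999, 0.048, 0.0], [0.0, -0.0, -1.0]]
force: [1.0, -0.7, -4.3]
finger_gap: 0.0108
```

```bash
cat >> h.py <<'E'
def chk():
    np.set_printoptions(precision=4,suppress=True)
    f=grab('wrist'); s=r.get_state(); print(s['time'],s['tool_pos'],s['orientation'].round(4).tolist(),s['force'],s['finger_gap'])
    W=world(f);z=W[...,2];P=f['pixels'].astype(int);R,G,B=P[...,0],P[...,1],P[...,2]
    n=np.hypot(W[...,0]-.519,W[...,1]-.032)<.125
    k=n&(R>G+40)&(R>B+40)&(G<60)&(z>.12)&(z<.17);print('ball',W[k].mean(0),k.sum(),W[k].max(0),W[k].min(0))
    k=n&(B>R+40)&(z>.1)&(z<.15);print('blue',W[k].mean(0),k.sum())
    k=n&(R>B+40)&(G>B+30)&(z>.1)&(np.hypot(W[...,0]-.519,W[...,1]-.032)>.08);print('tab',k.sum(),np.median(W[k],0))
    k=n&(z>.09)&(z<.2)
    k&=(abs(R-G)<25)&(abs(G-B)<25)&(np.hypot(W[...,0]-.519,W[...,1]-.032)>.075)&(z<.16)
    A=W[k]; c=np.linalg.lstsq(np.c_[A[:,:2]-[.519,.032],np.ones(len(A))],A[:,2],rcond=None)[0]; print('rim plane slope',c,len(A))
    return f
E
python3 - <<'E'
from h import *
f=chk(); save(f,'w6.png')
E
```

```text
18.95 [0.5192 0.0323 0.1842] [[-0.0479, 0.9989, -0.0005], [0.9989, 0.0479, 0.0], [0.0, -0.0005, -1.0]] [-0.9142 -0.6444 -3.6909] 0.01123960055792307
ball [0.5173 0.0346 0.1495] 906 [0.5347 0.0456 0.1551] [0.501  0.0218 0.1411]
blue [0.5176 0.0356 0.1251] 3366
tab 3214 [0.6154 0.0377 0.1383]
rim plane slope [-0.0007  0.0049  0.1384] 15829
```

View pics/w6.png

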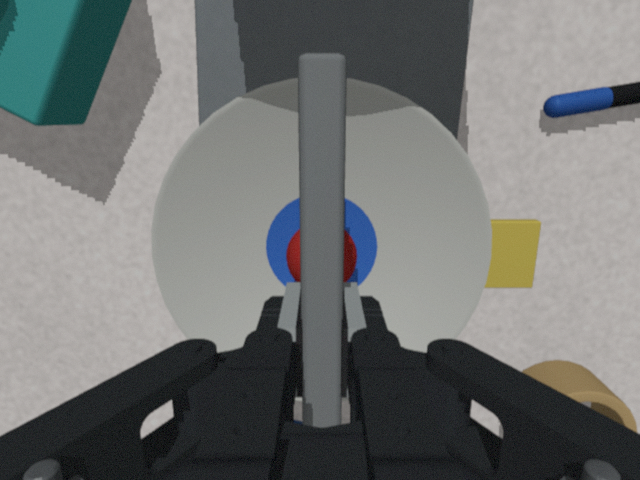

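Dish is level and off the pad, with the ball in the blue middle. Now the quarter turn, counter-clockwise, slowly.

>>> carry_out:
  plan: "0 0 0 0.001 0 0 0.002;0 0 0 0.002 0 0 0.006;0 0 0 0.003 0 0 0.013;0 0 0 0.003 0 0 0.023;0 0 0 0.003 0 0 0.036;0 0 0 0.003 0 0 0.052;0 0 0 0.003 0 0 0.071;0 0 0 0.003 0 0 0.093;0 0 0 0.003 0 0 0.118;0 0 0 0.003 0 0 0.146;0 0 0 0.003 0 0 0.177;0 0 0 0.003 0 0 0.21;0 0 0 0.003 0 0 0.244;0 0 0 0.003 0 0 0.278;0 0 0 0.003 0 0 0.312;0 0 0 0.003 0 0 0.346;0 0 0 0.003 0 0 0.38;0 0 0 0.003 0 0 0.414;0 0 0 0.003 0 0 0.448;0 0 0 0.003 0 0 0.482"

```text
time: 20.95
tool_pos: [0.5194, 0.0323, 0.1857]
orientation: [[-0.723, 0.691, -0.0], [0.691, 0.723, -0.0], [-0.0, -0.0, -1.0]]
force: [0.5, 0.5, -3.1]
finger_gap: 0.0111
```

>>> carry_out:
  plan: "0 0 0 0 0 0 0.034;0 0 0 0 0 0 0.068;0 0 0 0 0 0 0.102;0 0 0 0 0 0 0.136;0 0 0 0 0 0 0.17;0 0 0 0 0 0 0.204;0 0 0 0 0 0 0.238;0 0 0 0 0 0 0.272;0 0 0 0 0 0 0.305;0 0 0 0 0 0 0.336;0 0 0 0 0 0 0.365;0 0 0 0 0 0 0.392;0 0 0 0 0 0 0.416;0 0 0 0 0 0 0.437;0 0 0 0 0 0 0.455;0 0 0 0 0 0 0.47;0 0 0 0 0 0 0.48;0 0 0 0 0 0 0.487;0 0 0 0 0 0 0.49;0 0 0 0 0 0 0.49"

```text
time: 22.95
tool_pos: [0.5194, 0.0323, 0.1857]
orientation: [[-1.0, -0.004, 0.0], [-0.004, 1.0, 0.0], [-0.0, 0.0, -1.0]]
force: [0.9, 0.8, -3.7]
finger_gap: 0.011
```

```bash
python3 - <<'E'
from h import *
f=chk(); t=grab('top'); g=grab('side')
W=world(f);z=W[...,2]
# base-plate yaw from its depth points / window face, side camera
for nm,F in(('side',g),('top',t)):
    W=world(F);z=W[...,2];k=(z>.235)&(z<.255)&(abs(W[...,0]-.52)<.12)&(abs(W[...,1]-.255)<.08)
    print(nm,'lamp top',cv2.minAreaRect(W[k][:,:2].astype(np.float32)),k.sum())
T=world(t);P=t['pixels'].astype(int)
k=(T[...,2]>.1)&(T[...,2]<.18)&(P[...,0]>P[...,2]+30)&(P[...,1]>P[...,2]+20)&(abs(T[...,0]-.52)<.05)&(T[...,1]>.08)&(T[...,1]<.2);print('tab top',k.sum(),T[k].mean(0))
a=cv2.resize(f['pixels'][...,::-1],(400,300));b=cv2.resize(t['pixels'][180:300,160:340,::-1],(400,267),interpolation=cv2.INTER_CUBIC);c=cv2.resize(g['pixels'][190:370,220:460,::-1],(400,300))
o=np.zeros((570,800,3),np.uint8);o[:300,:400]=a;o[:300,400:]=c;o[303:570,:400]=b
d=cv2.resize(g['pixels'][..., ::-1],(355,266));o[303:569,405:760]=d
cv2.imwrite('pics/fin.png',o)
E
```

```text
23.0 [0.5194 0.0323 0.1857] [[-1.0, -0.0039, 0.0], [-0.0039, 1.0, -0.0001], [-0.0, -0.0001, -1.0]] [-0.3764 -0.3049 -3.3585] 0.011012072884728353
ball [0.5166 0.0321 0.1507] 883 [0.5308 0.0503 0.1566] [0.5058 0.016  0.1421]
blue [0.5155 0.0329 0.1265] 3348
tab 3201 [0.5179 0.1306 0.14  ]
rim plane slope [-0.0051 -0.0023  0.1398] 15742
side lamp top ((0.5237818956375122, 0.2582925856113434), (0.16090942919254303, 0.07353301346302032), 0.20984476804733276) 1711
top lamp top ((0.5206484198570251, 0.255422979593277), (0.15836913883686066, 0.07082490622997284), 0.49967196583747864) 2279
tab top 0 [nan nan nan]<stdin>:9: RuntimeWarning: Mean of empty slice.
  ret = um.true_divide(
```

View pics/fin.png

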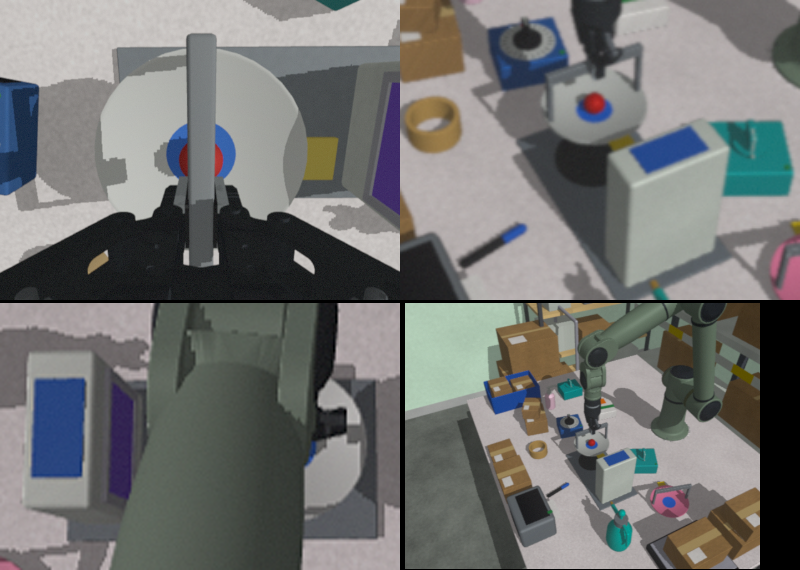

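The tab points at the lamp, the ball sits in the blue middle at a height of about 0.140 m (the window's centre height), and the dish is level. Handing in.

```bash
python3 -c "
from h import *
s=r.get_state();print(abs(s['qvel']).max());job.sign_off()"
```

```text
0.00548844741996201
the job is handed in; nothing more can be done
```

I set the dial to the red mark, then lifted the white dish by its handle and turned it about 87.5° counter-clockwise in the air. I handed the job in at about 23 s with the dish still held, and no verdict is reported.

**Last checks**
- **Dial:** the pointer lay right on the red mark in a close-up taken after I let go of it.
- **Dish direction:** the tab's yaw is about 90.2°, worked out from the tool's turn. The lamp's direction measured 90.2° to 90.5°.
- **Dish level:** it is about 102 mm above the pad, with the rim level to about 0.3° and the arm at rest.
- **Ball:** it sits in the blue middle at a height of about 0.140–0.141 m, against 0.140 m for the window's centre.
- **Other objects:** nothing else looks moved in the last side and top pictures; I did not measure them, and the arm hid part of the top view.

**What disagreed or failed**
- **First dial grasp missed:** the fingers closed above the bar because they sit about 40 mm behind where the reported tool position puts them. I measured this in the depth image, corrected for it, and the second grasp held. The miss did not turn the dial.
- **Dial angle:** the clockwise turn needed was about 2.47 rad, not the 0.5 to 1.45 rad stated. I followed the pictures.
- **Top camera:** the arm hid the tab from it at the end, so only the wrist camera confirmed the tab's final position.

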